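Take a contact temperature reading beside a weld on a tilted positioner

TASK

Take the contact thermometer out of its holder and take a reading on the bright ground spot beside the weld on the workpiece in the tilted positioner: set the sensor head squarely on the spot, press gently until its spring gives, and keep it steady there for a good two seconds. Then put the thermometer back in its holder, seated upright, and leave the brush, spray can and clamp where they are.

Things in the scene. Friction and masses are not known exactly. Their poses are not given: they have to be found in the camera images.
- thermo_grip (a point): Centre of the black upright handle of the contact thermometer, a stick tool of about 0.18 kg hanging in the holder ring. Handle 34 mm (x) by 28 mm (y), 75 mm high; grip it across y by its flat sides. Half-way up: 37.5 mm below the handle's top, 142.5 mm straight above the sensor head's face. z points up the stick, away from the sensor.
- thermo_collar (a point): Centre of the underside of the thermometer's guard collar (disc 44 mm across, 5 mm thick), 42.5 mm below the handle's centre; it rests on the holder ring. Below it: a nose 25 mm long tapering from 24 to 14 mm across, then an 8 mm stem with a 12 mm sleeve, then the sensor head.
- sensor_head: Flat round sensor head at the stem's lower end, 14 mm across, 7 mm thick. Origin: centre of its contact face, 100 mm below the collar's underside; z runs up the stem. It is sprung along the stem: it begins to give at about 0.8 N, then takes 0.7 N more per mm, and stops after 8 mm (about 6.5 N).
- aim (a point): Point on the face of the positioner's turntable exactly beneath the centre of the ground spot; z is the outward normal of face and spot, 26 to 43 degrees from vertical. The spot, a 30 mm round patch of bare metal, lies straight outward (z) of this point by the thickness of the plate, which differs from job to job: 10 to 30 mm, to be felt or seen. x points away from the turntable's centre.
- table_centre (a point): Centre of the face of the positioner's round turntable (200 mm across), 53 mm from the aim point. On it is a square plate (140 mm) with a pipe stub (60 mm across, standing 60 mm above the plate) welded on its middle, the spot beside it midway along one side, and strap clamps with studs 85 mm from the centre towards +y and -y, up to 40 mm above the plate. All of it is locked and does not move.
- holder_ring (a point): Centre of the holder's ring, level with its top face, 125 mm above the table. Bore 32 mm, outside 42 mm, 25 mm deep, open below. z is up. Its arm and magnetic foot (50 x 60 x 45 mm, 85 mm off the ring's axis) lie towards +x; nothing of it is higher than the ring. Seated, the thermometer's collar rests flat on the ring, nose and stem hanging through.
- brush: Wooden-backed wire brush lying on its side on the table, 250 mm long (along x), 28 mm high, bristles towards +y; leave it alone.
- can: Upright grey spray can, 60 mm across, 165 mm high, origin at the centre of its underside; leave it alone.
- clamp_mid (a point): Middle of the bar of a steel bar clamp lying on the table, 310 mm long (along x), about 25 mm high; leave it alone.
Not all that is in view belongs to the job. Of the things like the part that bears holder_ring, leave any that is brown, turquoise or yellow; of the rest the smaller one is meant.

How it is judged:
By the outcome, as a careful person would: the job done as asked, in the order asked, and still so for the second after the job is handed in, with the robot touching nothing.
It also fails if it takes over 58 s, if anything falls off the work surface, if the arm or the gripper's body presses on something with over 40 N, if the wrist force passes 120 N, or if a joint passes its speed limit or range.

ROBOT

A 6-joint arm with a two-finger parallel gripper is mounted at the origin on the work surface. World frame = base frame: x ahead of the robot, y to its left, z up, the work surface at z = 0. Lengths are in m, angles in degrees, forces in N, time in s.
With the tool pointing down it reaches from about 0.25 to 0.775 m from the base axis. Payload 8.9 kg.
Tool frame: the origin (TCP) lies at the very end of the fingers, on their centre line; the grasp point (between the pads) lies arm.pinch_z behind it (arm.pinch_z is the distance from the TCP to the grasp point, in m); z points along the fingers, y is the line along which they close (so a half turn about z gives the same grasp; the last joint's range is limited). The gripper opens to 85 mm and grips with 20 to 120 N. Pads are 22 mm wide; open, the fingers measure 114 mm over their backs; the gripper's body (76 mm by 85 mm) begins 54 mm behind the grasp point. The pads swing forward as they close: fully open they stand 13 mm farther back than shut.
Start: joints at [-78.054, 16.656, -8.789, 64.555, 0, 82.019], TCP at [0.179, -0.494, 0.231] pointing down, gripper open.
Joint ranges: [-144.48, 144.48], [-52.06, 99.96], [-74.48, 78.29], [-112.23, 115.85], [-86.99, 84.42], [-180, 180]. Speed limits (degrees/s): [127.2, 127.2, 159.86, 180, 180, 180].

INTERFACE

Orientations are given as a 3x3 rotation matrix whose columns are the frame's x, y, z axes.
In Python, from station import status, imaging, ticket, search_frame, silhouettes, tip_of, arm gives the robot as it stands. The module is installed in compiled form; this text tells all that it offers.
- The arm moves only by the tool jog_arm, never from a script. Its argument "deltas" is a list that holds one entry, the list of rows, each a list of 6 numbers: the shift along the tool's x, y, z in m, then the turn, a rotation vector about the tool's x, y, z in degrees. A call has 1 to 5 rows; each row is the pose to reach, as a shift and turn from the pose commanded when the call began, along the tool's axes at that moment; what a row does not reach only later rows make up. A row lasts 1/12 s, in which the tool goes at most 41.7 mm and 7.16 degrees, less where a joint would pass 70% of its speed; a pose out of reach is approached as far as the arm can. A call with a gripper value outside its range is refused whole. "fingers" is the closure in counts, from 0 (fully open) to 255 (shut), set as the call begins (left out, the last holds). The fingers move at their own pace and stop on an object; the grip force is fixed at half the most. Time passes only in rows, so rows that repeat a pose let the fingers close. It gives the time, the measured TCP pose, the force, the opening and the grip force at its end, in the units of the state.
- status.get_state(): the state, without advancing time (a new reading comes with each control period).
- imaging.get_image(name): name is "side" or "top" or "wrist"; returns the picture (480x640x3 uint8, red, green, blue); there is no depth.
- imaging.get_calibration(name): a dict with "fov_y" (degrees; the focal length in pixels is half the picture's height over the tangent of half this angle, whatever the lens; pixels are square), "cx", "cy" (the principal point, pixels), "pose" (4x4, takes a point from camera to world coordinates). Camera axes: x right, y down, z forward; pixel columns grow to the right and rows downward; lengths in m; the calibration is good to about 2 mm. A picture is of the moment at which its call begins: read the wrist's pose just before it. get_calibration takes no time and is no camera call; for the wrist camera it gives the pose at the moment of the call.
- ticket.hand_in(): hands the job in; it is judged then, once.
Trained networks look in the newest picture that a camera, given by its name, has taken for a name from the list of things; names that differ only in an ending like _2 or _b are one class to them, and where a whole thing is asked for, a point or a joint stands for the part that bears it (a point fixed in the world has none). Each returns a list of dicts, best first, with "p" (0 to 1); they miss things now and then, are a little off and sometimes report something else, mostly with a low value. They report only what shows in the picture. A call takes as long as a camera call. They do not tell look-alikes from the thing itself.
- search_frame(camera, target): "point" ([x, y, z] in m, in world coordinates, good to about 4 mm: the middle of the surface that is visible of it).
- silhouettes(camera, target): "region" (480x640 bool, what is visible of it).
- tip_of(camera, target): "point" ([x, y, z] in m, in world coordinates, good to about 4 mm: a listed point, or the origin of a listed thing).
The state is a dict: "time": time; "qpos": joint angles; "joint_velocities": joint speeds; "effort": joint torques, N m; "tool_pos": TCP position; "ee_rot": TCP orientation; "force": force on the tool from outside, world axes, zero at the start; "ft_torque": the same for the moment, N m; "gripper_width": finger opening in m; "grip_force": force on a finger pad.
Only numpy, scipy, OpenCV 4.12 (cv2) and the standard library are available. Lean on these libraries where they do the work, as an engineer would, in place of code of your own. Each camera call takes 0.05 s, during which the arm holds its last target. There are 200 camera calls.

## Working session

There is one attempt and no reset: what is moved stays moved. The work goes in short steps, Python scripts to look and compute and a tool call to move; the robot and the scene stay as the last step left them, time stands still between calls to the robot, and variables do not carry over. Pictures are saved under pics/ and viewed, at most 13 in all, crops included, and the job is handed in when it is done.

Besides the shell and the picture viewer there is one more tool, called after "Emit:" as name(argument=value, ...), one argument or row to a line, values as JSON. jog_arm: Moves the arm, as the interface text tells. Its arguments: {"type":"object","properties":{"deltas":{"type":"array","items":{"type":"array","items":{"type":"array","items":{"type":"number"}}}},"fingers":{"type":"number"}},"required":["deltas"]}

```bash
mkdir -p pics; cat > h.py <<'E'
import numpy as np, cv2
from station import status, imaging, ticket, search_frame, silhouettes, tip_of, arm
def snap(c,fn):
    im=imaging.get_image(c); cv2.imwrite('pics/'+fn,im[:,:,::-1]); return im
def proj(c,p):
    k=imaging.get_calibration(c); f=240/np.tan(np.radians(k['fov_y']/2)); T=np.linalg.inv(k['pose'])
    q=T[:3,:3]@np.array(p)+T[:3,3]; return [round(k['cx']+f*q[0]/q[2]),round(k['cy']+f*q[1]/q[2])]
E
python3 - <<'E'
from h import *
np.set_printoptions(precision=4,suppress=True)
a=[]
for c in ['top','side']:
    im=snap(c,c+'1.png'); 
    for t in ['thermo_grip','thermo_collar','sensor_head','aim','table_centre','holder_ring','can','brush','clamp_mid']:
        for r in tip_of(c,t)[:3]: print(c,t,round(r['p'],2),np.round(r['point'],4),proj(c,r['point']))
s=status.get_state(); print(arm.pinch_z,s['time'],s['tool_pos'],s['ee_rot'],s['gripper_width'])
for c in ['top','side','wrist']: print(imaging.get_calibration(c))
E
```

```text
top thermo_grip 0.81 [0.5078 0.1901 0.1686] [323, 233]
top thermo_collar 0.63 [0.5085 0.189  0.1267] [324, 235]
top aim 0.45 [ 0.5759 -0.157   0.1578] [480, 198]
top table_centre 0.59 [ 0.5796 -0.1575  0.1586] [480, 196]
top holder_ring 0.71 [0.5057 0.1851 0.1284] [326, 236]
top holder_ring 0.6 [ 0.2864 -0.088   0.1242] [453, 332]
top holder_ring 0.56 [0.2798 0.5862 0.166 ] [140, 345]
top can 0.76 [0.7012 0.1183 0.0006] [352, 164]
top brush 0.9 [0.3698 0.0491 0.0003] [385, 298]
top clamp_mid 0.89 [0.5779 0.4536 0.0078] [217, 217]
side thermo_grip 0.91 [0.5093 0.1822 0.1747] [320, 231]
side thermo_grip 0.18 [0.5813 0.4551 0.007 ] [215, 344]
side thermo_collar 0.66 [0.5105 0.1924 0.1253] [317, 251]
side sensor_head 0.4 [0.5046 0.1863 0.0238] [321, 284]
side aim 0.86 [ 0.5504 -0.2044  0.1738] [398, 152]
side aim 0.19 [ 0.5776 -0.1564  0.1601] [379, 161]
side table_centre 0.86 [ 0.5746 -0.1548  0.1604] [379, 161]
side holder_ring 0.87 [0.5051 0.185  0.1243] [321, 250]
side holder_ring 0.75 [0.2615 0.2484 0.1745] [402, 298]
side holder_ring 0.73 [ 0.2866 -0.0877  0.1255] [467, 226]
side c
[... 497 characters left out ...]
9898,  0.1393,  0.3162],
       [-0.9993,  0.0317,  0.0178,  0.1516],
       [-0.0221, -0.1387, -0.9901,  1.4936],
       [ 0.    ,  0.    ,  0.    ,  1.    ]])}
{'fov_y': 44.77418351981399, 'cx': 321.2395316404034, 'cy': 244.1605179664576, 'pose': array([[-0.7935, -0.3871,  0.4695, -0.0972],
       [-0.6085,  0.5092, -0.6087,  0.9639],
       [-0.0034, -0.7687, -0.6396,  0.9612],
       [ 0.    ,  0.    ,  0.    ,  1.    ]])}
{'fov_y': 58.91524780552968, 'cx': 326.0594314600845, 'cy': 239.25362157090274, 'pose': array([[ 0.34  , -0.8987, -0.2771,  0.2497],
       [-0.9404, -0.3252, -0.0994, -0.4675],
       [-0.0008,  0.2944, -0.9557,  0.3725],
       [ 0.    ,  0.    ,  0.    ,  1.    ]])}
```

View pics/top1.png

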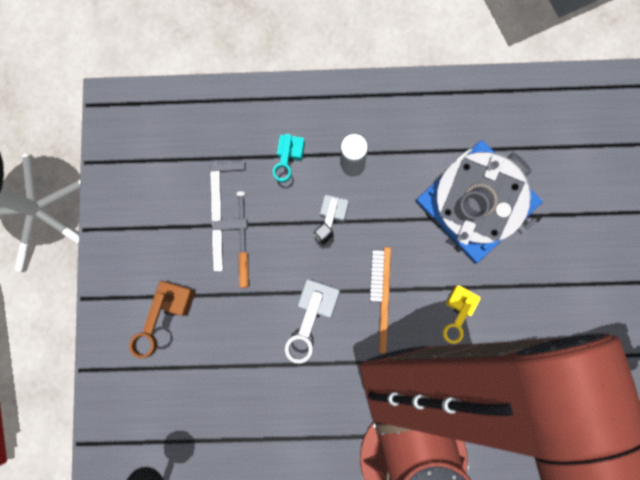

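View pics/side1.png

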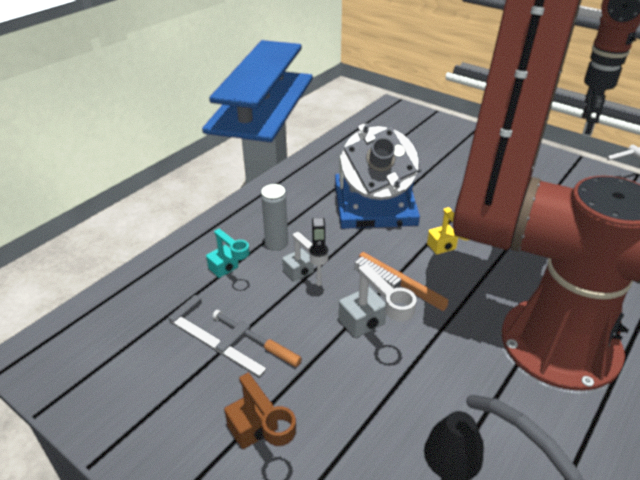

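The top view shows the thermometer in the small grey holder, handle at about (323,235) and foot at (334,207). The turntable is at (480,198) with the spot at (503,210). The side view agrees: handle (319,235), spot (399,151). The brown, turquoise, yellow and larger grey holders are decoys. First I'll move to a wrist view over the turntable.

```bash
cat >> h.py <<'E'
from scipy.spatial.transform import Rotation as Ro
import sys
def down(yaw):
    c,s=np.cos(np.radians(yaw)),np.sin(np.radians(yaw)); return np.array([[c,s,0],[s,-c,0],[0,0,-1.]])
def plan(wps,p=None,R=None,step=0.040,ang=7.1):
    """wps: list of (pos,R,min rows); prints rows per call in tool axes"""
    s=status.get_state()
    p=np.array(s['tool_pos'] if p is None else p); R=np.array(s['ee_rot'] if R is None else R)
    seq=[]; a,A=p,R
    for b,B,n in wps:
        b=np.array(b); rv=Ro.from_matrix(A.T@B).as_rotvec()
        n=max(n,int(np.ceil(np.linalg.norm(b-a)/step)),int(np.ceil(np.degrees(np.linalg.norm(rv))/ang)))
        seq+=[(a+(b-a)*t,A@Ro.from_rotvec(rv*t).as_matrix()) for t in np.arange(1,n+1)/n]; a,A=b,B
    for i in range(0,len(seq),5):
        out=[]
        for q,Q in seq[i:i+5]:
            out.append([round(float(v),4) for v in R.T@(q-p)]+[round(float(v),1) for v in Ro.from_matrix(R.T@Q).as_rotvec(degrees=True)])
        print(str([out]).replace(' ',''))
        p=p+R@np.array(out[-1][:3]); R=R@Ro.from_rotvec(out[-1][3:],degrees=True).as_matrix()
    return p,R
E
python3 - <<'E'
from h import *
plan([((0.60,-0.16,0.40),down(160),20)])
E
```

```text
[[[0.0255,-0.0085,-0.0084,-0.0,0.0,-7.0],[0.051,-0.017,-0.0169,-0.0,0.0,-14.0],[0.0764,-0.0255,-0.0253,-0.0,0.0,-21.0],[0.1019,-0.034,-0.0337,-0.0,0.0,-28.0],[0.1274,-0.0425,-0.0422,-0.0,0.0,-35.0]]]
[[[0.0257,0.0076,-0.0084,-0.0,0.0,-7.0],[0.0515,0.0153,-0.0168,-0.0,0.0,-14.0],[0.0772,0.0229,-0.0253,-0.0,0.0,-21.0],[0.103,0.0306,-0.0337,-0.0,0.0,-28.0],[0.1287,0.0382,-0.0421,-0.0,0.0,-35.0]]]
[[[0.0167,0.0211,-0.0085,-0.0,0.0,-7.0],[0.0334,0.0421,-0.0169,-0.0,0.0,-14.0],[0.0501,0.0631,-0.0253,-0.0,0.0,-21.0],[0.0668,0.0842,-0.0338,-0.0,0.0,-28.0],[0.0835,0.1052,-0.0422,-0.0,0.0,-35.1]]]
[[[0.0016,0.0268,-0.0085,-0.0,0.0,-7.0],[0.0032,0.0536,-0.0169,-0.0,0.0,-14.0],[0.0048,0.0804,-0.0253,-0.0,0.0,-21.0],[0.0063,0.1073,-0.0338,-0.0,0.0,-28.0],[0.0079,0.1341,-0.0422,-0.0,0.0,-35.0]]]
```

Emit:
jog_arm(
  deltas=[
    [[0.0255,-0.0085,-0.012,0,0,-7],[0.051,-0.017,-0.024,0,0,-14],[0.0764,-0.0255,-0.036,0,0,-21],[0.1019,-0.034,-0.048,0,0,-28],[0.1274,-0.0425,-0.06,0,0,-35]],
  ],
)

```text
time: 1.42
tool_pos: [0.285, -0.4093, 0.2919]
ee_rot: [[0.57, 0.822, 0.0], [0.822, -0.57, -0.0], [-0.0, 0.0, -1.0]]
force: [1.1, -0.5, 0.4]
gripper_width: 0.0855
grip_force: 0.0
```

Emit:
jog_arm(
  deltas=[
    [[0.0257,0.0076,-0.01,0,0,-7],[0.0515,0.0153,-0.02,0,0,-14],[0.0772,0.0229,-0.03,0,0,-21],[0.103,0.0306,-0.04,0,0,-28],[0.1287,0.0382,-0.05,0,0,-35]],
  ],
)

```text
time: 1.83
tool_pos: [0.3904, -0.3258, 0.342]
ee_rot: [[-0.005, 1.0, 0.0], [1.0, 0.005, -0.0], [-0.0, 0.0, -1.0]]
force: [-0.2, -0.8, -0.2]
gripper_width: 0.0855
grip_force: 0.0
```

Emit:
jog_arm(
  deltas=[
    [[0.0167,0.0211,-0.007,0,0,-7],[0.0334,0.0421,-0.014,0,0,-14],[0.0501,0.0631,-0.021,0,0,-21],[0.0668,0.0842,-0.028,0,0,-28],[0.0835,0.1052,-0.035,0,0,-35]],
  ],
)

```text
time: 2.25
tool_pos: [0.4957, -0.2424, 0.3767]
ee_rot: [[-0.578, 0.816, 0.0], [0.816, 0.578, -0.0], [-0.0, 0.0, -1.0]]
force: [0.5, -0.8, -0.3]
gripper_width: 0.0858
grip_force: 0.0
```

Emit:
jog_arm(
  deltas=[
    [[0.0016,0.0268,-0.005,0,0,-7],[0.0032,0.0536,-0.01,0,0,-14],[0.0048,0.0804,-0.015,0,0,-21],[0.0063,0.1073,-0.02,0,0,-28],[0.0079,0.1341,-0.024,0,0,-35]],
  ],
)

```text
time: 2.67
tool_pos: [0.6011, -0.1592, 0.4007]
ee_rot: [[-0.941, 0.337, 0.0], [0.337, 0.941, -0.0], [-0.0, -0.0, -1.0]]
force: [0.3, 0.9, -0.4]
gripper_width: 0.0853
grip_force: 0.0
```

```bash
python3 - <<'E'
from h import *
np.set_printoptions(precision=4,suppress=True)
k=imaging.get_calibration('wrist')
im=snap('wrist','w1.png'); np.save('w1pose.npy',k['pose'])
for t in ['aim','table_centre']:
    for r in tip_of('wrist',t)[:2]: print(t,round(r['p'],2),r['point'],proj('wrist',r['point']))
s=status.get_state(); print(s['time'],s['tool_pos'],s['qpos'],s['ee_rot'],k['pose'])
E
```

```text
aim 0.68 [0.5507, -0.2042, 0.1731] [254, 160]
table_centre 0.56 [0.5712, -0.1578, 0.1606] [315, 163]
2.8167 [ 0.6013 -0.159   0.3997] [-21.5413  28.0491  33.3642  95.3421   0.0033  -1.613 ] [[-0.9401  0.3408 -0.0004]
 [ 0.3408  0.9401  0.0002]
 [ 0.0005  0.0001 -1.    ]] [[ 0.3382  0.8993  0.2771  0.5305]
 [ 0.9411 -0.3234 -0.0991 -0.1333]
 [ 0.0005  0.2943 -0.9557  0.5419]
 [ 0.      0.      0.      1.    ]]
```

View pics/w1.png

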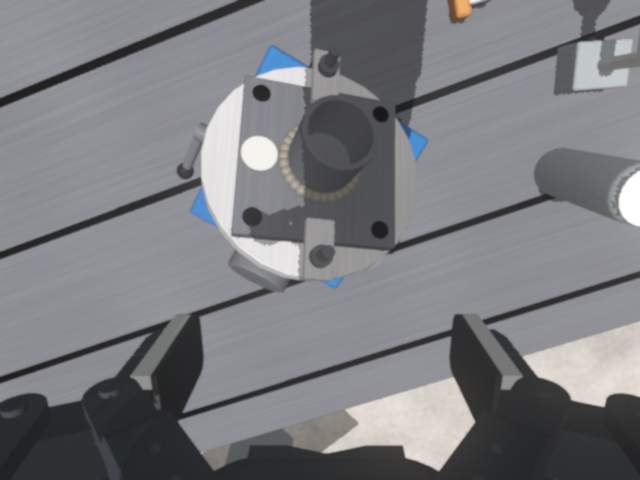

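The wrist view shows the spot at (259,153), the pipe rim centred near (338,132), and the plate corners near (248,78), (395,100), (395,248) and (234,232). I'll enlarge all three views so I can pick points precisely.

```bash
python3 - <<'E'
from h import *
w=cv2.imread('pics/w1.png');t=cv2.imread('pics/top1.png');s=cv2.imread('pics/side1.png')
for n,im,(x,y),bw in [('w',w,(259,153),1),('t',t,(503,210),0),('s',s,(399,151),0)]:
    r=18 if bw else 7
    g=cv2.cvtColor(im,6)[y-r:y+r+1,x-r:x+r+1].astype(float); 
    m=np.clip(g-(g.max()+np.percentile(g,15))/2,0,None) if bw else np.clip(g-np.percentile(g,40),0,None)
    m=(g>(g.max()*.5+np.percentile(g,20)*.5)).astype(float)
    Y,X=np.mgrid[-r:r+1,-r:r+1]; print(n,x+(m*X).sum()/m.sum(),y+(m*Y).sum()/m.sum(),m.sum())
c=cv2.resize(w[50:290,185:435],None,fx=2.4,fy=2.4,interpolation=2)
a=cv2.resize(t[135:270,410:550],None,fx=2.8,fy=2.8,interpolation=2)[:,:]
cv2.imwrite('pics/c1.png',c)
b=cv2.resize(s[115:235,325:435],None,fx=3.6,fy=3.6,interpolation=2)
H=max(a.shape[0],b.shape[0]); pad=lambda q:np.vstack([q,np.zeros((H-q.shape[0],q.shape[1],3),np.uint8)])
cv2.imwrite('pics/c2.png',np.hstack([pad(a),pad(b)])); print(a.shape,b.shape)
E
```

```text
w 258.7578840284842 152.73448626653104 983.0
t 503.30128205128204 209.44871794871796 156.0
s 400.0923076923077 149.36153846153846 130.0
(378, 392, 3) (432, 396, 3)
```

View pics/c1.png

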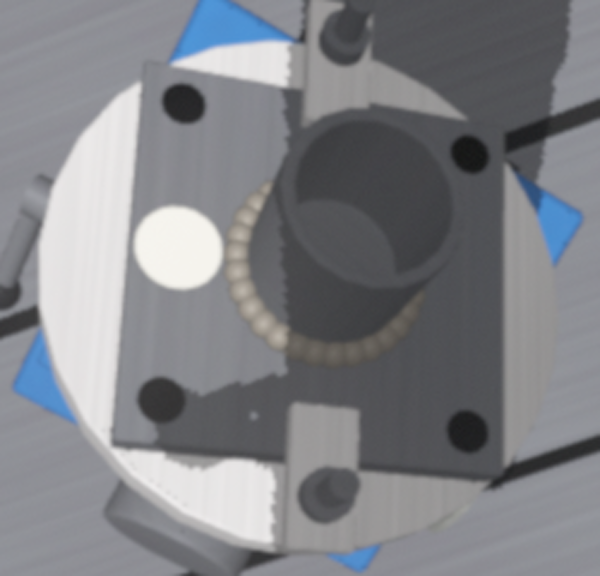

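View pics/c2.png

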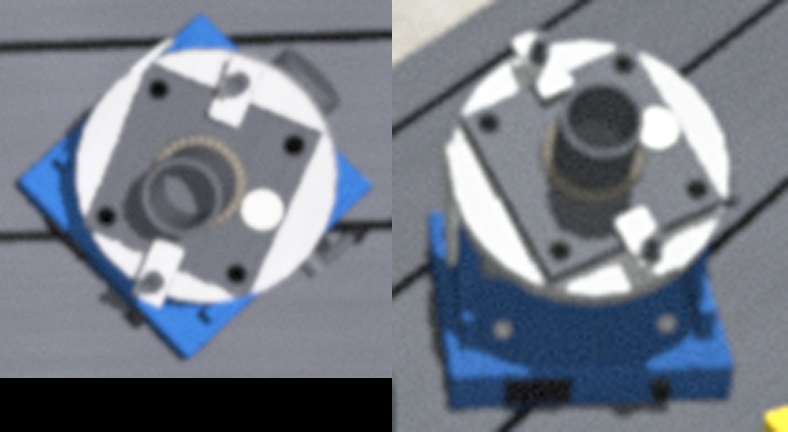

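The crops give clear plate corners, pipe rim centre and spot in all three views. Next I fit the workpiece pose jointly.

```bash
cat > fit.py <<'E'
from h import *
from scipy.optimize import least_squares
np.set_printoptions(precision=4,suppress=True)
W=lambda u,v:(185+u/2.4,50+v/2.4); T=lambda u,v:(410+u/2.8,135+v/2.8); S=lambda u,v:(325+(u-392)/3.6,115+v/3.6)
P={'sp':(53,0,0),'pp':(0,0,60),'++':(70,70,0),'+-':(70,-70,0),'-+':(-70,70,0),'--':(-70,-70,0)}
obs=[('wrist','sp',(258.8,152.7),.7),('wrist','pp',W(369,198),1),('wrist','+-',W(145,62),1),('wrist','++',W(113,443),1),('wrist','-+',W(503,475),2),('wrist','--',W(503,125),1.5),
('top','sp',T(262,210),.5),('top','pp',T(182,198),.7),('top','++',T(323,130),1),('top','+-',T(250,293),1),('top','-+',T(155,65),1),('top','--',T(82,222),1),
('side','sp',S(658,128),.5),('side','pp',S(601,120),.7),('side','+-',S(722,203),1),('side','--',S(551,272),1),('side','-+',S(460,117),1)]
cal={c:imaging.get_calibration(c) for c in ['top','side','wrist']}; cal['wrist']['pose']=np.load('w1pose.npy')
names=['top','side','wrist']
def frame(x): return x[:3],Ro.from_rotvec(x[3:6]).as_matrix(),x[6]
def res(x):
    c,R,t=frame(x); r=[]
    for cam,n,uv,s in obs:
        k=cal[cam]; f=240/np.tan(np.radians(k['fov_y']/2)); o=x[7+3*names.index(cam):][:3]
        p=c+R@(np.array(P[n])/1e3+[0,0,t]); q=k['pose'][:3,:3].T@(p-k['pose'][:3,3]-o)
        r+=[(k['cx']+f*q[0]/q[2]-uv[0])/s,(k['cy']+f*q[1]/q[2]-uv[1])/s]
    r+=list(x[7:]/.0015)
    for d in [(.5796,-.1575,.1586),(.5746,-.1548,.1604),(.5712,-.1578,.1606)]: r+=list((c-d)/.005)
    for d in [(.5504,-.2044,.1738),(.5507,-.2042,.1731)]: r+=list((c+R@[.053,0,0]-d)/.005)
    return r
best=None
for n0 in [(-.3,.4,.85),(.1,.5,.85),(.3,.4,.85),(-.5,0,.85)]:
    z=np.array(n0)/np.linalg.norm(n0); x=np.array([-.026,-.049,.0135]); x-=z*(x@z); x/=np.linalg.norm(x)
    x0=np.r_[.577,-.156,.16,Ro.from_matrix(np.c_[x,np.cross(z,x),z]).as_rotvec(),.02,np.zeros(9)]
    s=least_squares(res,x0,loss='soft_l1')
    if best is None or s.cost<best.cost: best=s
c,R,t=frame(best.x); J=best.jac; C=np.linalg.inv(J.T@J)
print(best.cost,c,t,np.sqrt(np.diag(C))[:7]); print(R,np.degrees(np.arccos(R[2,2])))
spot=c+R@[.053,0,t]; print('spot',spot,best.x[7:]); print(np.round(best.fun[:34],1))
np.savez('fit.npz',c=c,R=R,t=t,spot=spot)
E
python3 fit.py
```

```text
12.478486922538739 [ 0.5743 -0.158   0.1608] 0.010115238695805634 [0.0013 0.0014 0.0021 0.0128 0.0143 0.0063 0.0032]
[[-0.4726  0.8073 -0.3535]
 [-0.8576 -0.3289  0.3955]
 [ 0.203   0.4901  0.8477]] 32.03617031794222
spot [ 0.5457 -0.1995  0.1802] [ 0.0011  0.001   0.     -0.0004  0.     -0.0004 -0.0001 -0.0009  0.0004]
[ 0.1  1.8  0.9 -0.3 -0.7 -0.1 -0.9 -1.3  0.  -0.   0.2  0.2  0.3 -1.4
  0.4 -0.8 -0.6  1.3 -1.1  1.4 -2.5 -0.6  0.2  0.9 -0.8  0.9  0.9 -0.6
  0.6 -0.7 -0.   1.7  0.1 -0.3]
```

```bash
python3 - <<'E'
from h import *
plan([((0.565,0.171,0.33),down(165),10)])
E
```

```text
[[[0.0147,0.0298,0.007,0.0,-0.0,-0.5],[0.0293,0.0596,0.014,0.0,-0.0,-1.0],[0.044,0.0893,0.0209,0.0,-0.0,-1.5],[0.0586,0.1191,0.0279,0.0,-0.0,-2.0],[0.0733,0.1489,0.0349,0.0,-0.0,-2.5]]]
[[[0.0133,0.0304,0.007,0.0,-0.0,-0.5],[0.0267,0.0608,0.0139,0.0,-0.0,-0.9],[0.04,0.0912,0.0209,0.0,-0.0,-1.4],[0.0534,0.1216,0.0279,0.0,-0.0,-1.9],[0.0667,0.152,0.0349,0.0,-0.0,-2.4]]]
```

Emit:
jog_arm(
  deltas=[
    [[0.0147,0.0298,0.007,0,0,-0.5],[0.0293,0.0596,0.014,0,0,-1],[0.044,0.0893,0.021,0,0,-1.5],[0.0586,0.1191,0.028,0,0,-2],[0.0733,0.1489,0.035,0,0,-2.5]],
  ],
)

```text
time: 3.23
tool_pos: [0.5814, 0.0053, 0.3651]
ee_rot: [[-0.953, 0.304, 0.0], [0.304, 0.953, -0.0], [-0.0, -0.0, -1.0]]
force: [0.6, 0.3, 0.4]
gripper_width: 0.0854
grip_force: 0.0
```

Emit:
jog_arm(
  deltas=[
    [[0.0133,0.0304,0.007,0,0,-0.5],[0.0267,0.0608,0.014,0,0,-1],[0.04,0.0912,0.021,0,0,-1.5],[0.0534,0.1216,0.028,0,0,-2],[0.0667,0.152,0.035,0,0,-2.5]],
  ],
)

```text
time: 3.65
tool_pos: [0.564, 0.1704, 0.3302]
ee_rot: [[-0.965, 0.262, 0.0], [0.262, 0.965, -0.0], [-0.0, -0.0, -1.0]]
force: [1.4, -0.2, -0.7]
gripper_width: 0.0857
grip_force: 0.0
```

```bash
python3 - <<'E'
from h import *
np.set_printoptions(precision=4,suppress=True)
k=imaging.get_calibration('wrist')
im=snap('wrist','w2.png'); np.save('w2pose.npy',k['pose'])
for t in ['thermo_grip','thermo_collar','holder_ring']:
    for r in tip_of('wrist',t)[:2]: print(t,round(r['p'],2),r['point'],proj('wrist',r['point']))
s=status.get_state(); print(s['time'],s['tool_pos'],s['ee_rot'],k['pose'])
cv2.imwrite('pics/w2z.png',cv2.resize(cv2.imread('pics/w2.png')[60:340,160:520],None,fx=2.1,fy=2.1,interpolation=2))
E
```

```text
thermo_grip 0.28 [0.7009, 0.1121, 0.0029] [306, 303]
thermo_collar 0.72 [0.5076, 0.1875, 0.1237] [327, 131]
holder_ring 0.69 [0.6586, 0.2824, 0.1229] [477, 272]
3.85 [0.5642 0.1697 0.3302] [[-0.9655  0.2603 -0.0004]
 [ 0.2603  0.9655 -0.0006]
 [ 0.0002 -0.0007 -1.    ]] [[ 0.2631  0.922   0.2839  0.4916]
 [ 0.9648 -0.2516 -0.077   0.1906]
 [ 0.0004  0.2942 -0.9557  0.4714]
 [ 0.      0.      0.      1.    ]]
```

View pics/w2z.png

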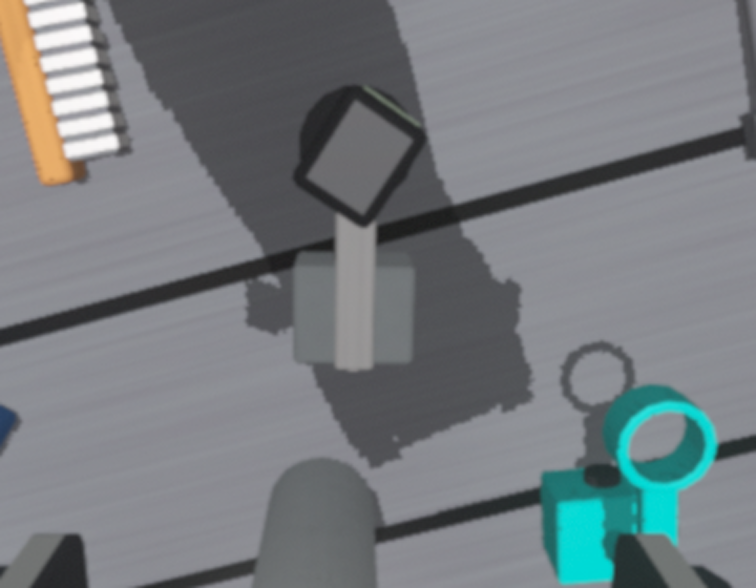

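The crop shows the handle's top face with corners at about (353,87), (426,137), (367,225) and (295,178). It is turned relative to the holder arm, with its long axis along (−59,88). Next, its pose from ray intersections.

```bash
python3 - <<'E'
from h import *
np.set_printoptions(precision=4,suppress=True)
k=imaging.get_calibration('wrist'); M=np.load('w2pose.npy'); f=240/np.tan(np.radians(k['fov_y']/2))
def ray(u,v,z):
    u,v=160+u/2.1,60+v/2.1
    d=M[:3,:3]@[(u-k['cx'])/f,(v-k['cy'])/f,1]; return M[:3,3]+d*(z-M[2,3])/d[2]
q=[ray(*a,0.205) for a in [(353,87),(426,137),(367,225),(295,178)]]
for i in range(4): d=q[(i+1)%4]-q[i]; print(np.linalg.norm(d)*1e3,np.degrees(np.arctan2(d[1],d[0])))
print(np.mean(q,0))
s=status.get_state(); print(s['qpos'])
E
```

```text
25.153951405742117 41.67954883121442
30.362954494273502 -49.010060282850546
25.16140627099412 -138.14432838602664
30.440381949108733 130.97788484412627
[0.5075 0.1898 0.205 ]
[ 9.6527 22.4751 14.3315 81.8849 -0.029  24.7406]
```

```bash
python3 - <<'E'
from h import *
plan([((0.5075,0.1893,0.25),down(131),5),((0.5075,0.1893,0.149),down(131),5)])
E
```

```text
[[[0.012,0.0008,0.016,-0.0,-0.0,6.8],[0.0239,0.0017,0.0321,-0.0,-0.0,13.6],[0.0359,0.0025,0.0481,-0.0,-0.0,20.3],[0.0479,0.0033,0.0642,-0.0,-0.0,27.1],[0.0598,0.0042,0.0802,-0.0,-0.0,33.9]]]
[[[0.0,-0.0,0.0202,-0.0,0.0,0.0],[0.0,-0.0,0.0404,-0.0,0.0,0.0],[0.0,0.0,0.0606,-0.0,0.0,0.0],[0.0,0.0,0.0808,-0.0,0.0,0.0],[0.0,0.0,0.101,-0.0,0.0,0.0]]]
```

Emit:
jog_arm(
  deltas=[
    [[0.012,0.0008,0.016,0,0,6.8],[0.024,0.0017,0.032,0,0,13.6],[0.036,0.0025,0.048,0,0,20.3],[0.048,0.0033,0.064,0,0,27.1],[0.0598,0.0042,0.08,0,0,33.9]],
  ],
)

```text
time: 4.27
tool_pos: [0.5079, 0.1877, 0.25]
ee_rot: [[-0.649, 0.76, 0.001], [0.76, 0.649, -0.0], [-0.001, 0.0, -1.0]]
force: [-0.1, -0.5, -0.3]
gripper_width: 0.0855
grip_force: 0.0
```

Emit:
jog_arm(
  deltas=[
    [[0,0,0.02,0,0,0],[0,0,0.04,0,0,0],[0,0,0.06,0,0,0],[0,0,0.081,0,0,0],[0,0,0.101,0,0,0]],
  ],
)

```text
time: 4.68
tool_pos: [0.5085, 0.1876, 0.1488]
ee_rot: [[-0.654, 0.757, 0.001], [0.757, 0.654, -0.0], [-0.001, 0.001, -1.0]]
force: [0.6, 0.2, -0.2]
gripper_width: 0.0854
grip_force: 0.0
```

Emit:
jog_arm(
  deltas=[
    [[0,0,0,0,0,0],[0,0,0,0,0,0],[0,0,0,0,0,0],[0,0,0,0,0,0],[0,0,0,0,0,0]],
  ],
  fingers=255,
)

```text
time: 5.1
tool_pos: [0.509, 0.1893, 0.1508]
ee_rot: [[-0.656, 0.755, 0.002], [0.755, 0.656, 0.0], [-0.001, 0.002, -1.0]]
force: [0.5, 1.4, 7.0]
gripper_width: 0.0274
grip_force: 58.5
```

Emit:
jog_arm(
  deltas=[
    [[0,0,0,0,0,0],[0,0,0,0,0,0],[0,0,0,0,0,0]],
  ],
)

```text
time: 5.35
tool_pos: [0.509, 0.1894, 0.1508]
ee_rot: [[-0.656, 0.755, 0.002], [0.755, 0.656, -0.0], [-0.002, 0.002, -1.0]]
force: [-1.2, -2.0, 5.5]
gripper_width: 0.0275
grip_force: 58.9
```

```bash
python3 - <<'E'
from h import *
snap('side','s2.png'); s=status.get_state(); print({k:np.round(v,4) for k,v in s.items()})
cv2.imwrite('pics/s2c.png',cv2.resize(cv2.imread('pics/s2.png')[120:320,230:430],None,fx=3,fy=3))
E
```

```text
{'time': np.float64(5.4), 'qpos': array([ 1.27172e+01,  2.18191e+01, -1.39878e+01,  5.40599e+01,
       -3.84000e-02,  6.16998e+01]), 'joint_velocities': array([-0.0834, -0.0971, -0.1038, -0.0956, -0.0047,  0.0422]), 'effort': array([ 8.26700e-01, -5.44741e+01,  2.95303e+01, -4.98800e-01,
        5.19900e-01, -1.18000e-02]), 'tool_pos': array([0.509 , 0.1894, 0.1508]), 'ee_rot': array([[-6.563e-01,  7.545e-01,  2.400e-03],
       [ 7.545e-01,  6.563e-01, -1.000e-04],
       [-1.700e-03,  1.700e-03, -1.000e+00]]), 'force': array([ 0.1026, -2.0034,  5.7881]), 'ft_torque': array([-0.3964,  0.1055, -0.018 ]), 'grip_force': np.float64(58.8734), 'gripper_width': np.float64(0.0273)}
```

View pics/s2c.png

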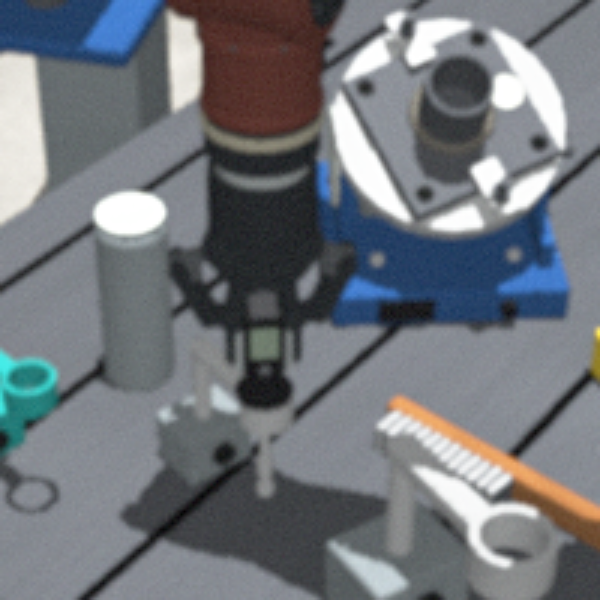

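The side crop shows the fingers holding the handle at about (265,340), with the stick still hanging through the ring. Next: lift and carry it to the spot.

```bash
cat >> h.py <<'E'
def spotR(yaw=94):
    F=np.load('fit.npz'); n=F['R'][:,2]; x=np.array([np.cos(np.radians(yaw)),np.sin(np.radians(yaw)),0]); x-=n*(x@n); x/=np.linalg.norm(x)
    return np.c_[x,np.cross(-n,x),-n],n,F['spot']
L=0.1258
E
python3 - <<'E'
from h import *
Q,n,sp=spotR()
p0=(0.509,0.1894,0.149)
plan([((0.509,0.1894,0.42),down(131),10),(sp+(L+.12)*n,Q,15),(sp+(L+.03)*n,Q,5)],p=p0,R=down(131))
E
```

```text
[[[0.0,0.0,-0.0271,0.0,0.0,0.0],[0.0,0.0,-0.0542,0.0,0.0,0.0],[0.0,0.0,-0.0813,0.0,0.0,0.0],[0.0,0.0,-0.1084,0.0,0.0,0.0],[0.0,0.0,-0.1355,0.0,0.0,0.0]]]
[[[0.0,0.0,-0.0271,0.0,0.0,0.0],[0.0,0.0,-0.0542,0.0,0.0,0.0],[0.0,0.0,-0.0813,0.0,0.0,0.0],[0.0,0.0,-0.1084,0.0,0.0,0.0],[0.0,0.0,-0.1355,0.0,0.0,0.0]]]
[[[-0.0125,-0.0153,0.0021,-0.8,-2.0,2.7],[-0.025,-0.0306,0.0042,-1.6,-4.1,5.4],[-0.0374,-0.0458,0.0063,-2.4,-6.1,8.1],[-0.0499,-0.0611,0.0084,-3.2,-8.1,10.8],[-0.0624,-0.0764,0.0105,-4.0,-10.1,13.5]]]
[[[-0.0152,-0.0122,0.0036,-0.8,-2.1,2.7],[-0.0305,-0.0244,0.0072,-1.6,-4.1,5.4],[-0.0457,-0.0366,0.0108,-2.4,-6.1,8.1],[-0.0609,-0.0488,0.0144,-3.2,-8.2,10.8],[-0.0762,-0.061,0.0179,-4.0,-10.2,13.5]]]
[[[-0.0168,-0.0087,0.0058,-0.8,-2.0,2.7],[-0.0337,-0.0174,0.0115,-1.6,-4.0,5.4],[-0.0506,-0.0261,0.0173,-2.5,-6.1,8.2],[-0.0675,-0.0348,0.023,-3.3,-8.1,10.9],[-0.0844,-0.0435,0.0287,-4.1,-10.1,13.6]]]
[[[0.0,-0.0,0.018,0.0,-0.0,-0.0],[0.0,-0.0,0.036,0.0,-0.0,-0.0],[0.0,-0.0,0.054,0.0,-0.0,-0.0],[0.0,-0.0001,0.072,0.0,-0.0,-0.0],[0.0,-0.0001,0.09,0.0,-0.0,-0.0]]]
```

Emit:
jog_arm(
  deltas=[
    [[0,0,-0.012,0,0,0],[0,0,-0.04,0,0,0],[0,0,-0.07,0,0,0],[0,0,-0.1,0,0,0],[0,0,-0.1355,0,0,0]],
  ],
)

```text
time: 5.82
tool_pos: [0.5074, 0.1893, 0.286]
ee_rot: [[-0.656, 0.754, -0.001], [0.754, 0.656, -0.0], [0.0, -0.001, -1.0]]
force: [1.1, -0.2, -2.1]
gripper_width: 0.0277
grip_force: 59.5
```

Emit:
jog_arm(
  deltas=[
    [[0,0,-0.027,0,0,0],[0,0,-0.054,0,0,0],[0,0,-0.081,0,0,0],[0,0,-0.108,0,0,0],[0,0,-0.1355,0,0,0]],
  ],
)

```text
time: 6.23
tool_pos: [0.5076, 0.1894, 0.4222]
ee_rot: [[-0.656, 0.754, 0.001], [0.754, 0.656, 0.0], [-0.0, 0.001, -1.0]]
force: [1.3, 0.2, -3.0]
gripper_width: 0.0277
grip_force: 59.6
```

Emit:
jog_arm(
  deltas=[
    [[-0.0125,-0.0153,0.002,-0.8,-2,2.7],[-0.025,-0.0306,0.004,-1.6,-4.1,5.4],[-0.0374,-0.0458,0.006,-2.4,-6.1,8.1],[-0.05,-0.0611,0.0084,-3.2,-8.1,10.8],[-0.0624,-0.0764,0.0105,-4,-10.1,13.5]],
  ],
)

```text
time: 6.65
tool_pos: [0.4909, 0.0914, 0.4103]
ee_rot: [[-0.446, 0.881, 0.158], [0.879, 0.464, -0.107], [-0.167, 0.091, -0.982]]
force: [0.2, 0.4, -2.5]
gripper_width: 0.0275
grip_force: 59.9
```

Emit:
jog_arm(
  deltas=[
    [[-0.0152,-0.0122,0.0036,-0.8,-2.1,2.7],[-0.0305,-0.0244,0.0072,-1.6,-4.1,5.4],[-0.0457,-0.0366,0.0108,-2.4,-6.1,8.1],[-0.0609,-0.0488,0.0144,-3.2,-8.2,10.8],[-0.0762,-0.061,0.018,-4,-10.2,13.5]],
  ],
)

```text
time: 7.07
tool_pos: [0.474, -0.0058, 0.3997]
ee_rot: [[-0.191, 0.941, 0.279], [0.934, 0.261, -0.244], [-0.302, 0.214, -0.929]]
force: [0.5, -0.8, -2.7]
gripper_width: 0.0275
grip_force: 59.9
```

Emit:
jog_arm(
  deltas=[
    [[-0.0168,-0.0087,0.0058,-0.8,-2,2.7],[-0.0337,-0.0174,0.0115,-1.6,-4,5.4],[-0.0506,-0.0261,0.0173,-2.5,-6.1,8.2],[-0.0675,-0.0348,0.023,-3.3,-8.1,10.9],[-0.0844,-0.0435,0.0287,-4.1,-10.1,13.6]],
  ],
)

```text
time: 7.48
tool_pos: [0.4573, -0.1029, 0.3891]
ee_rot: [[0.089, 0.931, 0.355], [0.916, 0.063, -0.396], [-0.391, 0.361, -0.847]]
force: [-0.1, 0.7, -3.1]
gripper_width: 0.0272
grip_force: 59.9
```

```bash
python3 - <<'E'
from h import *
np.set_printoptions(precision=4,suppress=True)
k=imaging.get_calibration('wrist')
im=snap('wrist','w3.png')
s=status.get_state(); print(s['time'],s['qpos'],s['gripper_width'],s['force'])
Q,n,sp=spotR(); p=np.array(s['tool_pos']);R=np.array(s['ee_rot'])
print('tip rel spot, tool axes',R.T@(p+R[:,2]*L-sp),'tilt err',np.degrees(np.linalg.norm(np.cross(R[:,2],-n))))
print('expected tip px',proj('wrist',p+R[:,2]*L),'spot px',proj('wrist',sp))
for c in ['top','side','wrist']:
    if c!='wrist': snap(c,c+'3.png')
    for r in tip_of(c,'sensor_head')[:1]: print(c,r['p'],'net tip, tool axes from TCP',R.T@(np.array(r['point'])-p))
E
```

```text
7.5333 [ -8.1589 -12.0528 -24.7884  51.5707 -20.1933  78.2166] 0.027482753454586933 [-1.1478  1.0122 -2.5363]
tip rel spot, tool axes [-0.0035 -0.0026 -0.1197] tilt err 0.2529886486576485
expected tip px [327, 230] spot px [330, 191]
top 0.47 net tip, tool axes from TCP [-0.0036  0.0011  0.1234]
side 0.54 net tip, tool axes from TCP [ 0.0029 -0.001   0.1228]
wrist 0.56 net tip, tool axes from TCP [0.0053 0.0038 0.1296]
```

View pics/w3.png

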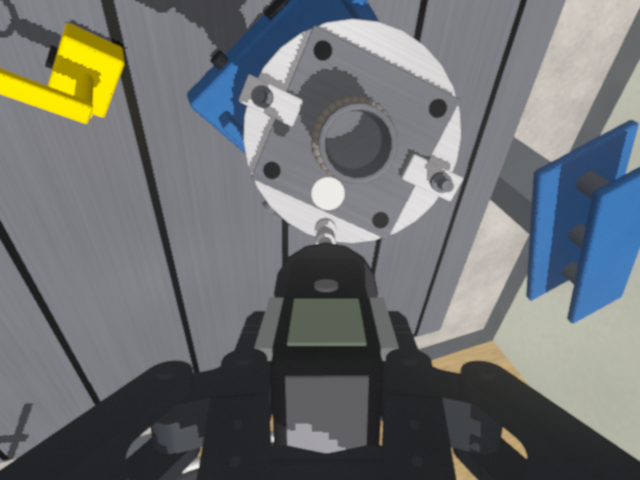

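The wrist view shows the stick aligned, with the sensor head near (325,228) and the spot at (328,193), against a predicted (330,191). A quick check of the fitted pose against this view, then the approach rows.

```bash
python3 - <<'E'
from h import *
F=np.load('fit.npz');c,R0,t=F['c'],F['R'],F['t']
for n,p,o in [('spot',(53,0,0),(327.5,193)),('pipe',(0,0,60),(357,142)),('++',(70,70,0),None),('+-',(70,-70,0),None),('-+',(-70,70,0),None),('--',(-70,-70,0),None)]:
    print(n,proj('wrist',c+R0@(np.array(p)/1e3+[0,0,t])),o)
s=status.get_state(); p=np.array(s['tool_pos']);R=np.array(s['ee_rot'])
Q,n,sp=spotR()
plan([(sp+(L+.025)*n,Q,8),(sp+(L+.012)*n,Q,2)])
E
```

```text
spot [327, 195] (327.5, 193)
pipe [356, 148] (357, 142)
++ [385, 241] None
+- [250, 180] None
-+ [459, 102] None
-- [313, 27] None
[[[-0.0,0.0,0.012,0.0,-0.0,0.0],[-0.0001,0.0,0.024,0.0,-0.0,0.0],[-0.0001,0.0,0.036,0.0,-0.0,0.0],[-0.0001,0.0,0.048,0.0,-0.0,0.0],[-0.0002,0.0001,0.06,0.0,-0.1,0.0]]]
[[[0.0,-0.0,0.012,0.1,0.0,0.0],[0.0,-0.0,0.024,0.1,0.0,0.0],[0.0,-0.0,0.036,0.1,0.0,0.0],[0.0,-0.0,0.0425,0.1,0.0,0.0],[0.0,-0.0,0.049,0.1,0.0,0.0]]]
```

The pipe rim disagrees by about 4 px, so I'll refine the normal with one settled close view.

```bash
python3 - <<'E'
from h import *
k=imaging.get_calibration('wrist'); im=snap('wrist','w4.png'); k2=imaging.get_calibration('wrist'); np.save('w4pose.npy',k['pose'])
print(np.abs(k['pose']-k2['pose']).max())
cv2.imwrite('pics/w4z.png',cv2.resize(im[10:250,230:480,::-1],None,fx=2.4,fy=2.4,interpolation=2))
E
```

```text
0.00012301034273491662
```

View pics/w4z.png

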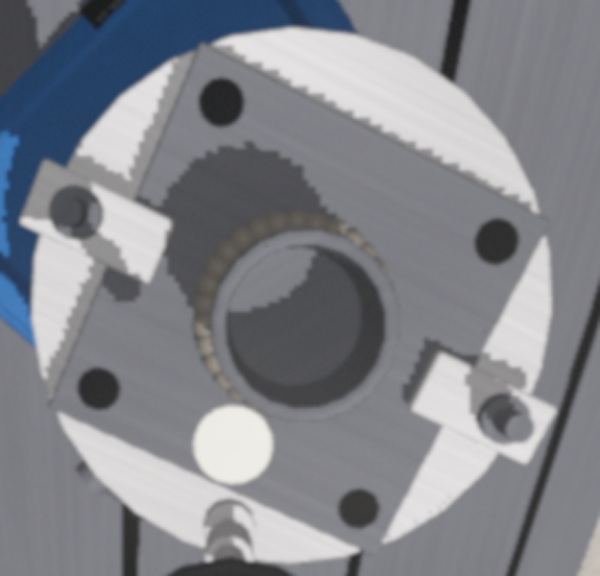

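Crop picks: spot (233,445), pipe rim centre (305,325), corners (201,43), (548,217), (378,552) and (52,402). I'm adding them to the fit.

```bash
python3 - <<'E'
s=open('fit.py').read()
s=s.replace("P={","Z=lambda u,v:(230+u/2.4,10+v/2.4)\nP={",1)
s=s.replace("S(460,117),1)]","S(460,117),1),('w4','sp',Z(233,445),.5),('w4','pp',Z(305,325),.7),('w4','--',Z(201,43),.8),('w4','-+',Z(548,217),.8),('w4','++',Z(378,552),1),('w4','+-',Z(52,402),1)]")
s=s.replace("names=['top','side','wrist']","cal['w4']=dict(imaging.get_calibration('wrist'),pose=np.load('w4pose.npy')); names=['top','side','wrist','w4']")
s=s.replace("np.zeros(9)","np.zeros(12)").replace("best.fun[:34]","best.fun[:46]")
open('fit.py','w').write(s)
E
python3 fit.py; python3 - <<'E'
from h import *
np.set_printoptions(precision=4,suppress=True)
s=status.get_state(); p=np.array(s['tool_pos']);R=np.array(s['ee_rot'])
Q,n,sp=spotR(); print(p,R.T@(p+R[:,2]*L-sp),np.degrees(np.linalg.norm(np.cross(R[:,2],-n))))
plan([(sp+(L+.03)*n,Q,8),(sp+(L+.012)*n,Q,2)])
E
```

```text
18.74128347162643 [ 0.5745 -0.1582  0.1607] 0.009015641355566553 [0.0012 0.0013 0.0021 0.0087 0.0096 0.0045 0.0029]
[[-0.4741  0.8076 -0.3507]
 [-0.8535 -0.3237  0.4083]
 [ 0.2162  0.4929  0.8428]] 32.5636763739674
spot [ 0.5462 -0.1997  0.1797] [ 0.0014  0.0011  0.     -0.0003  0.0003 -0.0008  0.0003 -0.0012  0.
 -0.0008 -0.0001  0.0008]
[ 0.1  1.8  1.7 -0.3 -1.  -0.1 -0.4 -1.4 -0.1 -0.2 -0.5  0.6  0.5 -1.5
 -0.  -1.  -0.6  1.2 -0.8  1.4 -2.4 -0.6  0.5  0.9 -0.9  0.6  0.6 -0.2
  0.7 -0.9  0.   2.   0.1 -0.   0.8 -2.4  0.   0.4 -0.6 -0.6  0.7  0.9
 -1.3  0.4 -1.   1.8]
[ 0.4584 -0.1018  0.3892] [ 0.0005 -0.0001 -0.1216] 0.8898634603720621
[[[0.0002,0.0001,0.0114,0.0,-0.1,-0.0],[0.0005,0.0001,0.0229,0.0,-0.2,-0.0],[0.0007,0.0002,0.0343,0.1,-0.3,-0.0],[0.0009,0.0003,0.0458,0.1,-0.4,-0.0],[0.0012,0.0003,0.0572,0.1,-0.5,-0.0]]]
[[[0.0003,0.0001,0.0115,0.0,-0.2,-0.0],[0.0006,0.0002,0.0229,0.1,-0.3,-0.0],[0.001,0.0003,0.0344,0.1,-0.4,-0.0],[0.0009,0.0003,0.0434,0.1,-0.4,-0.0],[0.0009,0.0003,0.0524,0.1,-0.4,-0.0]]]
```

Emit:
jog_arm(
  deltas=[
    [[0.0002,0.0001,0.0114,0,-0.1,0],[0.0005,0.0001,0.0229,0,-0.2,0],[0.0007,0.0002,0.0343,0.1,-0.3,0],[0.001,0.0003,0.0458,0.1,-0.4,0],[0.0012,0.0003,0.0572,0.1,-0.5,0]],
  ],
)

```text
time: 8.25
tool_pos: [0.4793, -0.1234, 0.3396]
ee_rot: [[0.088, 0.932, 0.352], [0.913, 0.065, -0.402], [-0.398, 0.357, -0.845]]
force: [-0.6, -0.1, -2.5]
gripper_width: 0.0274
grip_force: 60.3
```

Emit:
jog_arm(
  deltas=[
    [[0.0003,0.0001,0.0115,0,-0.2,0],[0.0006,0.0002,0.0229,0.1,-0.3,0],[0.001,0.0003,0.0344,0.1,-0.4,0],[0.0009,0.0003,0.0434,0.1,-0.4,0],[0.0009,0.0003,0.0524,0.1,-0.4,0]],
  ],
)

```text
time: 8.67
tool_pos: [0.498, -0.1438, 0.2949]
ee_rot: [[0.091, 0.932, 0.35], [0.91, 0.064, -0.409], [-0.404, 0.356, -0.843]]
force: [-0.1, -0.8, -3.4]
gripper_width: 0.027
grip_force: 60.3
```

Emit:
jog_arm(
  deltas=[
    [[0,0,0,0,0,0],[0,0,0,0,0,0],[0,0,0,0,0,0]],
  ],
)

```text
time: 8.92
tool_pos: [0.4977, -0.1439, 0.2959]
ee_rot: [[0.092, 0.932, 0.35], [0.91, 0.064, -0.409], [-0.404, 0.356, -0.843]]
force: [-0.0, -0.7, -1.8]
gripper_width: 0.0273
grip_force: 60.1
```

```bash
cat > st.py <<'E'
from h import *
np.set_printoptions(precision=4,suppress=True)
Q,n,sp=spotR()
c=[]
snaps=[]
for i in range(4):
    imaging.get_image('wrist'); s=status.get_state(); c.append(np.array(s['force'])@n)
p=np.array(s['tool_pos']);R=np.array(s['ee_rot'])
print(s['time'],'tip rel spot',R.T@(p+R[:,2]*L-sp),'tilt',np.degrees(np.linalg.norm(np.cross(R[:,2],-n))),'Fn',np.array(c),s['force'])
E
python3 st.py
```

```text
9.1167 tip rel spot [-0.0007 -0.0002 -0.012 ] tilt 0.07761931357918303 Fn [-1.8041 -0.746  -1.5298 -1.9885] [-0.2518 -0.806  -2.0737]
```

Emit:
jog_arm(
  deltas=[
    [[0,0,0.003,0,0,0],[0,0,0.006,0,0,0],[0,0,0.008,0,0,0],[0,0,0.009,0,0,0],[0,0,0.01,0,0,0]],
  ],
)

```text
time: 9.53
tool_pos: [0.5011, -0.1481, 0.287]
ee_rot: [[0.092, 0.932, 0.35], [0.91, 0.064, -0.409], [-0.404, 0.356, -0.843]]
force: [-1.0, 1.5, 1.1]
gripper_width: 0.0274
grip_force: 60.5
```

Emit:
jog_arm(
  deltas=[
    [[0,0,0.0005,0,0,0],[0,0,0.001,0,0,0],[0,0,0.0015,0,0,0],[0,0,0.0015,0,0,0]],
  ],
)

```text
time: 9.87
tool_pos: [0.5016, -0.1487, 0.2858]
ee_rot: [[0.092, 0.932, 0.35], [0.91, 0.064, -0.41], [-0.404, 0.356, -0.843]]
force: [-1.9, 1.9, 0.4]
gripper_width: 0.0271
grip_force: 60.6
```

```bash
python3 st.py
```

```text
10.0667 tip rel spot [-0.0005 -0.0006 -0.0001] tilt 0.08603598580682562 Fn [2.3393 2.2682 2.1789 1.7171] [-1.0079  1.5356  0.874 ]
```

```bash
python3 - <<'E'
from h import *
w=snap('wrist','w5.png')[:,:,::-1]; t=snap('top','top5.png')[:,:,::-1]; s=snap('side','side5.png')[:,:,::-1]
Q,n,sp=spotR(); a=proj('wrist',sp);b=proj('side',sp);print(a,b)
f=lambda im,c,r,z:cv2.resize(im[c[1]-r:c[1]+r,c[0]-r:c[0]+r],(z,z),interpolation=2)
cv2.imwrite('pics/v5.png',np.hstack([f(w,a,50,400),f(s,b,30,400)]))
E
```

```text
[328, 230] [398, 151]
```

View pics/v5.png

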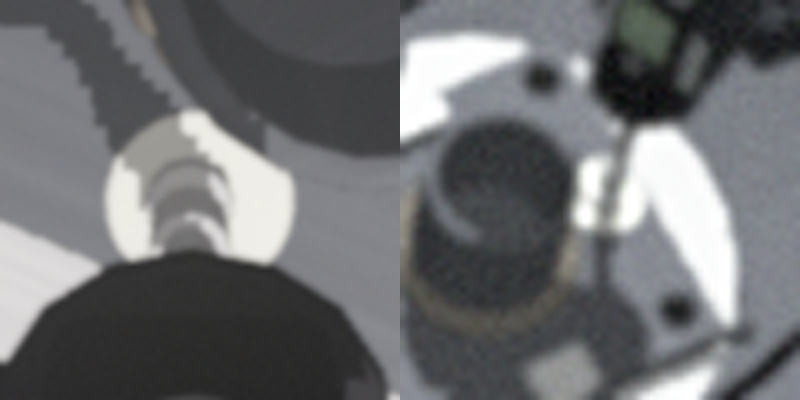

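The head sits at about (191,190) in the left crop, centred on the spot, which spans 105 to 295. I'll hold there.

Emit:
jog_arm(
  deltas=[
    [[0,0,0,0,0,0],[0,0,0,0,0,0],[0,0,0,0,0,0],[0,0,0,0,0,0],[0,0,0,0,0,0]],
  ],
)

```text
time: 10.63
tool_pos: [0.5016, -0.1487, 0.2858]
ee_rot: [[0.092, 0.932, 0.35], [0.91, 0.064, -0.409], [-0.404, 0.356, -0.843]]
force: [-0.5, 2.5, 1.0]
gripper_width: 0.0277
grip_force: 60.5
```

Emit:
jog_arm(
  deltas=[
    [[0,0,0,0,0,0],[0,0,0,0,0,0],[0,0,0,0,0,0],[0,0,0,0,0,0],[0,0,0,0,0,0]],
  ],
)

```text
time: 11.05
tool_pos: [0.5016, -0.1487, 0.2858]
ee_rot: [[0.092, 0.932, 0.35], [0.91, 0.064, -0.409], [-0.404, 0.356, -0.843]]
force: [0.2, 1.9, 1.7]
gripper_width: 0.0271
grip_force: 60.6
```

Emit:
jog_arm(
  deltas=[
    [[0,0,0,0,0,0],[0,0,0,0,0,0],[0,0,0,0,0,0],[0,0,0,0,0,0],[0,0,0,0,0,0]],
  ],
)

```text
time: 11.47
tool_pos: [0.5015, -0.1487, 0.2857]
ee_rot: [[0.092, 0.932, 0.35], [0.91, 0.064, -0.409], [-0.404, 0.356, -0.843]]
force: [-0.8, 2.2, 1.6]
gripper_width: 0.0275
grip_force: 60.7
```

Emit:
jog_arm(
  deltas=[
    [[0,0,0,0,0,0],[0,0,0,0,0,0],[0,0,0,0,0,0],[0,0,0,0,0,0],[0,0,0,0,0,0]],
  ],
)

```text
time: 11.88
tool_pos: [0.5016, -0.1487, 0.2858]
ee_rot: [[0.092, 0.932, 0.35], [0.91, 0.064, -0.409], [-0.404, 0.356, -0.843]]
force: [0.0, 1.9, 1.4]
gripper_width: 0.0274
grip_force: 60.7
```

Emit:
jog_arm(
  deltas=[
    [[0,0,0,0,0,0],[0,0,0,0,0,0],[0,0,0,0,0,0],[0,0,0,0,0,0],[0,0,0,0,0,0]],
  ],
)

```text
time: 12.3
tool_pos: [0.5016, -0.1487, 0.2858]
ee_rot: [[0.092, 0.932, 0.35], [0.91, 0.064, -0.409], [-0.404, 0.356, -0.843]]
force: [-0.5, 2.4, 1.4]
gripper_width: 0.0275
grip_force: 60.7
```

Emit:
jog_arm(
  deltas=[
    [[0,0,0,0,0,0],[0,0,0,0,0,0],[0,0,0,0,0,0],[0,0,0,0,0,0],[0,0,0,0,0,0]],
  ],
)

```text
time: 12.72
tool_pos: [0.5016, -0.1487, 0.2858]
ee_rot: [[0.092, 0.932, 0.35], [0.91, 0.064, -0.41], [-0.404, 0.356, -0.843]]
force: [-0.6, 2.7, 1.7]
gripper_width: 0.0274
grip_force: 60.7
```

Emit:
jog_arm(
  deltas=[
    [[0,0,0,0,0,0],[0,0,0,0,0,0],[0,0,0,0,0,0]],
  ],
)

```text
time: 12.97
tool_pos: [0.5015, -0.1487, 0.2858]
ee_rot: [[0.092, 0.932, 0.35], [0.91, 0.064, -0.409], [-0.404, 0.356, -0.843]]
force: [-0.3, 1.8, 1.4]
gripper_width: 0.0274
grip_force: 60.7
```

```bash
python3 - <<'E'
from h import *
Q,n,sp=spotR()
s=status.get_state(); p=np.array(s['tool_pos']); R=np.array(s['ee_rot'])
plan([(p+.03*n,R,5),(p+.12*n,R,5),((0.509,0.1894,0.42),down(131),15),((0.509,0.1894,0.29),down(131),5)])
E
```

```text
[[[-0.0,-0.0,-0.006,0.0,0.0,0.0],[-0.0,-0.0,-0.012,0.0,0.0,0.0],[-0.0,-0.0,-0.018,0.0,0.0,0.0],[-0.0,-0.0,-0.024,0.0,0.0,0.0],[-0.0,-0.0,-0.03,0.0,0.0,0.0]]]
[[[-0.0001,-0.0,-0.018,0.0,0.0,0.0],[-0.0001,-0.0001,-0.036,0.0,0.0,0.0],[-0.0001,-0.0001,-0.054,0.0,0.0,0.0],[-0.0001,-0.0001,-0.072,0.0,0.0,0.0],[-0.0001,-0.0001,-0.09,0.0,0.0,0.0]]]
[[[0.0169,0.0051,-0.0086,0.8,2.1,-2.7],[0.0339,0.0102,-0.0172,1.6,4.2,-5.4],[0.0508,0.0153,-0.0258,2.3,6.2,-8.1],[0.0678,0.0204,-0.0344,3.1,8.3,-10.9],[0.0847,0.0255,-0.043,3.9,10.4,-13.6]]]
[[[0.0167,0.0086,-0.006,0.7,2.1,-2.7],[0.0333,0.0172,-0.012,1.5,4.2,-5.4],[0.05,0.0258,-0.0179,2.3,6.2,-8.1],[0.0666,0.0344,-0.0239,3.1,8.3,-10.8],[0.0833,0.043,-0.0299,3.8,10.4,-13.6]]]
[[[0.015,0.0121,-0.0038,0.8,2.1,-2.7],[0.0301,0.0242,-0.0076,1.6,4.2,-5.4],[0.0452,0.0362,-0.0114,2.4,6.2,-8.1],[0.0602,0.0483,-0.0152,3.1,8.3,-10.8],[0.0753,0.0604,-0.019,3.9,10.4,-13.5]]]
[[[-0.0,-0.0,0.026,0.0,0.0,-0.0],[-0.0,-0.0,0.052,0.0,0.0,-0.0],[0.0,-0.0,0.078,0.0,0.0,-0.0],[0.0,-0.0,0.104,0.0,0.0,-0.0],[0.0,-0.0,0.13,0.0,0.0,-0.0]]]
```

Emit:
jog_arm(
  deltas=[
    [[0,0,-0.006,0,0,0],[0,0,-0.012,0,0,0],[0,0,-0.018,0,0,0],[0,0,-0.024,0,0,0],[0,0,-0.03,0,0,0]],
  ],
)

```text
time: 13.38
tool_pos: [0.4906, -0.1361, 0.3115]
ee_rot: [[0.092, 0.932, 0.349], [0.91, 0.064, -0.409], [-0.404, 0.356, -0.843]]
force: [-0.2, 0.1, -2.7]
gripper_width: 0.0273
grip_force: 60.0
```

Emit:
jog_arm(
  deltas=[
    [[0,0,-0.018,0,0,0],[0,0,-0.036,0,0,0],[0,0,-0.054,0,0,0],[0,0,-0.072,0,0,0],[0,0,-0.09,0,0,0]],
  ],
)

```text
time: 13.8
tool_pos: [0.4589, -0.0991, 0.388]
ee_rot: [[0.092, 0.932, 0.35], [0.91, 0.064, -0.41], [-0.404, 0.356, -0.843]]
force: [0.5, -0.8, -2.2]
gripper_width: 0.0275
grip_force: 60.0
```

Emit:
jog_arm(
  deltas=[
    [[0.0169,0.0051,-0.0086,0.8,2.1,-2.7],[0.0339,0.0102,-0.0172,1.6,4.2,-5.4],[0.0508,0.0153,-0.0258,2.3,6.2,-8.1],[0.0678,0.0204,-0.0344,3.1,8.3,-10.9],[0.0847,0.0255,-0.043,3.9,10.4,-13.6]],
  ],
)

```text
time: 14.22
tool_pos: [0.4758, -0.0021, 0.3987]
ee_rot: [[-0.192, 0.942, 0.276], [0.931, 0.264, -0.251], [-0.309, 0.209, -0.928]]
force: [0.5, 0.5, -3.5]
gripper_width: 0.0274
grip_force: 60.1
```

Emit:
jog_arm(
  deltas=[
    [[0.0167,0.0086,-0.006,0.7,2.1,-2.7],[0.0333,0.0172,-0.012,1.5,4.2,-5.4],[0.05,0.0258,-0.018,2.3,6.2,-8.1],[0.0666,0.0344,-0.024,3.1,8.3,-10.8],[0.0833,0.043,-0.03,3.8,10.4,-13.6]],
  ],
)

```text
time: 14.63
tool_pos: [0.4924, 0.0942, 0.4097]
ee_rot: [[-0.449, 0.88, 0.157], [0.877, 0.468, -0.11], [-0.17, 0.088, -0.982]]
force: [0.4, -0.8, -1.5]
gripper_width: 0.0273
grip_force: 60.1
```

Emit:
jog_arm(
  deltas=[
    [[0.015,0.0121,-0.0038,0.8,2.1,-2.7],[0.0301,0.0242,-0.0076,1.6,4.2,-5.4],[0.0452,0.0362,-0.0114,2.4,6.2,-8.1],[0.0602,0.0483,-0.0152,3.1,8.3,-10.8],[0.0753,0.0604,-0.019,3.9,10.4,-13.5]],
  ],
)

```text
time: 15.05
tool_pos: [0.509, 0.1905, 0.4208]
ee_rot: [[-0.658, 0.753, -0.0], [0.753, 0.658, 0.001], [0.001, 0.0, -1.0]]
force: [0.0, -0.3, -2.2]
gripper_width: 0.0272
grip_force: 60.1
```

Emit:
jog_arm(
  deltas=[
    [[0,0,0.026,0,0,0],[0,0,0.052,0,0,0],[0,0,0.078,0,0,0],[0,0,0.104,0,0,0],[0,0,0.13,0,0,0]],
  ],
)

```text
time: 15.47
tool_pos: [0.509, 0.1896, 0.2893]
ee_rot: [[-0.656, 0.755, 0.001], [0.755, 0.656, -0.0], [-0.001, 0.0, -1.0]]
force: [1.5, 0.1, -3.7]
gripper_width: 0.0274
grip_force: 60.2
```

Emit:
jog_arm(
  deltas=[
    [[0,0,0,0,0,0],[0,0,0,0,0,0],[0,0,0,0,0,0]],
  ],
)

```text
time: 15.72
tool_pos: [0.5098, 0.1897, 0.292]
ee_rot: [[-0.656, 0.755, 0.002], [0.755, 0.656, 0.0], [-0.001, 0.002, -1.0]]
force: [-0.1, -1.3, -1.1]
gripper_width: 0.027
grip_force: 60.2
```

```bash
python3 - <<'E'
from h import *
np.set_printoptions(precision=4,suppress=True)
for c in ['side','top']:
    snap(c,c+'6.png')
    for t in ['holder_ring','sensor_head','thermo_collar']:
        for r in tip_of(c,t)[:3]: print(c,t,round(r['p'],2),np.round(r['point'],4))
s=status.get_state(); print(s['time'],s['tool_pos'],s['ee_rot'],s['force'],s['qpos'])
plan([((0.509,0.1894,0.17),down(131),10)])
E
```

```text
side holder_ring 0.81 [0.6608 0.2833 0.1246]
side holder_ring 0.68 [0.2793 0.5843 0.16  ]
side holder_ring 0.6 [0.5059 0.1855 0.1258]
side sensor_head 0.57 [0.5062 0.1894 0.1651]
side thermo_collar 0.77 [0.5086 0.1918 0.2661]
top holder_ring 0.9 [ 0.287  -0.0886  0.1264]
top holder_ring 0.46 [0.262  0.2473 0.1752]
top thermo_collar 0.22 [ 0.5516 -0.2037  0.1723]
16.1167 [0.5093 0.1895 0.2905] [[-0.6557  0.755   0.0009]
 [ 0.755   0.6557  0.0001]
 [-0.0005  0.0008 -1.    ]] [-0.6543  0.1733 -2.0683] [12.7062 17.2691  0.9681 73.6452 -0.0052 61.7326]
[[[0.0,-0.0,0.0121,0.0,0.0,-0.0],[0.0,-0.0001,0.0241,0.0,0.0,-0.0],[0.0,-0.0001,0.0362,0.0,0.0,-0.0],[0.0001,-0.0002,0.0482,0.0,0.0,-0.0],[0.0001,-0.0002,0.0603,0.0,0.0,-0.0]]]
[[[-0.0,-0.0,0.012,0.0,0.0,-0.0],[0.0,-0.0001,0.0241,0.0,0.0,-0.0],[0.0,-0.0001,0.0361,0.0,0.0,-0.0],[0.0,-0.0002,0.0482,0.0,0.0,-0.0],[0.0001,-0.0002,0.0602,0.0,0.0,-0.0]]]
```

Emit:
jog_arm(
  deltas=[
    [[-0.0007,-0.0023,0,0,0,0],[-0.0007,-0.0023,0.013,0,0,0],[-0.0007,-0.0023,0.026,0,0,0],[-0.0007,-0.0023,0.038,0,0,0],[-0.0007,-0.0023,0.05,0,0,0]],
  ],
)

```text
time: 16.53
tool_pos: [0.5077, 0.1873, 0.2396]
ee_rot: [[-0.656, 0.755, 0.0], [0.755, 0.656, -0.0], [-0.0, 0.0, -1.0]]
force: [0.2, 0.4, -1.7]
gripper_width: 0.0275
grip_force: 60.5
```

Emit:
jog_arm(
  deltas=[
    [[0,0,0.012,0,0,0],[0,0,0.024,0,0,0],[0,0,0.036,0,0,0],[0,0,0.044,0,0,0],[0,0,0.05,0,0,0]],
  ],
)

```text
time: 16.95
tool_pos: [0.5075, 0.1873, 0.1893]
ee_rot: [[-0.656, 0.755, -0.001], [0.755, 0.656, -0.0], [0.0, -0.001, -1.0]]
force: [-0.8, 0.7, -2.1]
gripper_width: 0.0273
grip_force: 60.5
```

Emit:
jog_arm(
  deltas=[
    [[0,0,0.008,0,0,0],[0,0,0.015,0,0,0],[0,0,0.022,0,0,0],[0,0,0.029,0,0,0],[0,0,0.03,0,0,0]],
  ],
)

```text
time: 17.37
tool_pos: [0.5073, 0.1873, 0.1588]
ee_rot: [[-0.656, 0.755, -0.001], [0.755, 0.656, -0.0], [0.001, -0.001, -1.0]]
force: [-1.0, -0.4, -3.1]
gripper_width: 0.0271
grip_force: 60.5
```

Emit:
jog_arm(
  deltas=[
    [[0,0,0,0,0,0],[0,0,0,0,0,0],[0,0,0,0,0,0]],
  ],
)

```text
time: 17.62
tool_pos: [0.5082, 0.1875, 0.1605]
ee_rot: [[-0.656, 0.755, 0.001], [0.755, 0.656, 0.0], [-0.001, 0.001, -1.0]]
force: [0.3, -0.7, -1.6]
gripper_width: 0.0274
grip_force: 60.5
```

Emit:
jog_arm(
  deltas=[
    [[0,0,0.003,0,0,0],[0,0,0.006,0,0,0],[0,0,0.008,0,0,0],[0,0,0.0085,0,0,0],[0,0,0.009,0,0,0]],
  ],
)

```text
time: 18.03
tool_pos: [0.5077, 0.1875, 0.1509]
ee_rot: [[-0.656, 0.755, -0.0], [0.755, 0.656, -0.0], [-0.0, -0.0, -1.0]]
force: [-0.1, 0.0, -2.5]
gripper_width: 0.0272
grip_force: 60.5
```

Emit:
jog_arm(
  deltas=[
    [[0,0,0.0005,0,0,0],[0,0,0.001,0,0,0],[0,0,0.001,0,0,0],[0,0,0.001,0,0,0]],
  ],
)

```text
time: 18.37
tool_pos: [0.5078, 0.1875, 0.1508]
ee_rot: [[-0.656, 0.755, 0.001], [0.755, 0.656, 0.0], [-0.0, 0.0, -1.0]]
force: [-3.5, -0.3, 6.0]
gripper_width: 0.0274
grip_force: 61.5
```

Emit:
jog_arm(
  deltas=[
    [[0,0,0,0,0,0],[0,0,0,0,0,0],[0,0,0,0,0,0],[0,0,0,0,0,0],[0,0,0,0,0,0]],
  ],
  fingers=0,
)

```text
time: 18.78
tool_pos: [0.508, 0.1875, 0.1501]
ee_rot: [[-0.656, 0.755, 0.0], [0.755, 0.656, 0.0], [-0.0, 0.0, -1.0]]
force: [-0.1, -0.1, -0.3]
gripper_width: 0.0847
grip_force: 0.0
```

Emit:
jog_arm(
  deltas=[
    [[0,0,0,0,0,0],[0,0,0,0,0,0],[0,0,-0.01,0,0,0],[0,0,-0.03,0,0,0],[0,0,-0.05,0,0,0]],
  ],
)

```text
time: 19.2
tool_pos: [0.5073, 0.1874, 0.2009]
ee_rot: [[-0.656, 0.755, -0.001], [0.755, 0.656, -0.0], [0.0, -0.001, -1.0]]
force: [-0.1, 0.5, 0.3]
gripper_width: 0.0856
grip_force: 0.0
```

Emit:
jog_arm(
  deltas=[
    [[0,0,-0.03,0,0,0],[0,0,-0.06,0,0,0],[0,0,-0.09,0,0,0],[-0.02,0,-0.12,0,0,0],[-0.05,0,-0.15,0,0,0]],
  ],
)

```text
time: 19.62
tool_pos: [0.5392, 0.1511, 0.3527]
ee_rot: [[-0.658, 0.753, 0.002], [0.753, 0.658, 0.001], [-0.0, 0.002, -1.0]]
force: [1.8, 1.1, -0.9]
gripper_width: 0.0856
grip_force: 0.0
```

Emit:
jog_arm(
  deltas=[
    [[0,0,0,0,0,0],[0,0,0,0,0,0]],
  ],
)

```text
time: 19.78
tool_pos: [0.5416, 0.1494, 0.3515]
ee_rot: [[-0.654, 0.756, 0.004], [0.756, 0.654, 0.0], [-0.002, 0.003, -1.0]]
force: [-0.7, 0.5, 0.1]
gripper_width: 0.0851
grip_force: 0.0
```

```bash
python3 - <<'E'
from h import *
w=snap('wrist','w7.png')[:,:,::-1]; s=snap('side','side7.png')[:,:,::-1]
for t in ['thermo_grip','thermo_collar','sensor_head','holder_ring']:
    for r in tip_of('side',t)[:4]: print(t,round(r['p'],2),np.round(r['point'],4))
st=status.get_state(); print(st['time'],st['gripper_width'],st['force'],st['tool_pos'])
a=proj('wrist',(0.508,0.188,0.16)); print(a)
x,y=max(a[0]-130,0),max(a[1]-150,0)
f=lambda im,z:cv2.resize(im,(z,600 if z>399 else 400),interpolation=2)
cv2.imwrite('pics/v7.png',np.hstack([f(w[y:y+300,x:x+200],400),f(s[190:310,280:360],400)]))
E
```

```text
thermo_grip 0.84 [0.5101 0.1822 0.1712]
thermo_collar 0.75 [0.5085 0.1908 0.1275]
sensor_head 0.47 [0.5061 0.1872 0.0242]
holder_ring 0.91 [0.2799 0.5837 0.1582]
holder_ring 0.86 [ 0.2833 -0.0888  0.1317]
holder_ring 0.74 [0.6577 0.2828 0.1271]
holder_ring 0.62 [0.2634 0.248  0.1736]
20.0833 0.08539904486343627 [-1.3175469   0.41637017  0.37673638] [0.53937507 0.15061975 0.348819  ]
[327, 145]
```

View pics/v7.png

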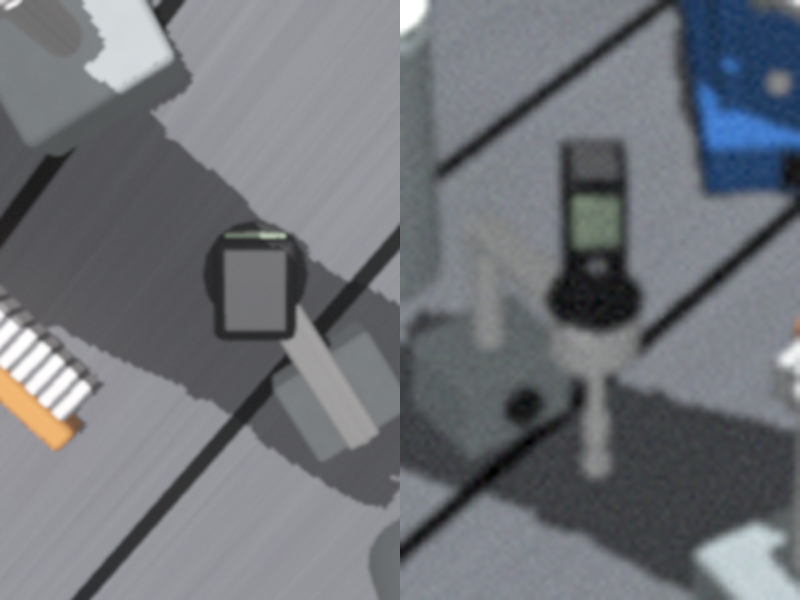

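The thermometer is upright in the ring, collar flat at about (595,300) in the right crop with the stem hanging through. The gripper is clear of it, so I'm handing in.

```bash
python3 -c "
from h import *
print(ticket.hand_in())"
```

```text
the job is handed in; nothing more can be done
None
```

I took the reading on the spot with the spring pressed about 4 mm for about 3 s, put the thermometer back upright in its holder, and handed the job in at about 20 s. I never moved to the brush, can or clamp; the verdict was not reported.

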